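# Close up the stamp rail and latch it

## Task

Push the row of four wooden stamps along its rail, as one train, until the front stamp sits fully home against the end stop and there are no gaps in the row; push only on the last stamp, and do not lift or tip any of them. Then, with the fingertips, swing the metal keeper bar square across the channel behind the last stamp so the row cannot slide back. Leave the other things on the table where they are, and finish clear of everything.

Things in the scene. Friction and masses are not known exactly. Their poses are not given: they have to be found in the camera images.
- rail_stop (a point): Point on the stop block's inner face, on the channel's centre line, at floor height (10 mm above the table). x runs along the channel from its open end into the stop (the way to push), z up. The light-wood rail is fixed; channel 46 mm wide, 280 mm long; fences 10 mm thick, tops 20 mm above the table. Stop block 20 mm thick, 66 mm wide, top 50 mm above the table.
- stamp_a: Front stamp, nearest the stop; the row of four starts touching, 50 to 100 mm short of it. All alike: brown wood block 34 mm long (along the channel), 44 mm wide, 30 mm high, black rubber sole, turned knob on top 22 mm across, its top 55 mm above the sole; about 60 g (varies), loose on the channel floor. Origin: centre of underside; x along the channel to the stop.
- stamp_b: The second stamp of the row, behind stamp_a; same shape and frame.
- stamp_c: The third stamp of the row; same shape and frame.
- stamp_d: Last stamp, nearest the rail's open end; the only one to push on: its rear face, 17 mm behind its origin, is free. Same shape and frame as stamp_a.
- keeper (a joint): Angle of the keeper bar. 0: parallel to the rail, pointing away from the stop; pi/2 (hard stop): square across the channel, pointing along rail_stop +y, 6 mm behind the last stamp once the row is home. Grows clockwise seen from above. Negative: swung outward (limit -0.8); starts -0.6 to -0.05. Friction about 0.05 N m, stays where left; a row not yet home blocks it.
- keeper_pivot (a point): On the keeper's upright axis, half-way up the bar (31 mm above the table), beside the channel: 149 mm from the stop's inner face, 44 mm from the centre line on the rail_stop -y side. The keeper is a flat aluminium bar 14 mm wide, 18 mm high (22 to 40 mm above the table), reaching 70 mm from the axis. Axes as rail_stop.
- keeper_tip (a point): Middle of the end face of the keeper bar's free end, 70 mm from the pivot axis, half-way up the bar (31 mm above the table). Turns with the bar; its x axis points from the tip back to the pivot.
- spare_stamp: Bystander: a fifth, like stamp standing alone on the table, not part of the row. Origin: centre of the underside.
- spray_can: Bystander: upright can, 52 mm across, 150 mm high. Origin: centre of the underside.
- paint_jar: Bystander: small jar with white cap, 48 mm across, 60 mm high. Origin: centre of the underside.
- black_case: Bystander: closed black plastic case, 90 x 65 x 30 mm. Origin: centre of the underside.

How it is judged:
On the way, in this order (a step that is already met when the one before it is completed fails the run):
1. the row is home against the stop, gaps closed (x of stamp_a in the frame of rail_stop above -0.021 m and x of stamp_b in the frame of rail_stop above -0.055 m and x of stamp_c in the frame of rail_stop above -0.089 m and x of stamp_d in the frame of rail_stop above -0.123 m and z of stamp_a in the frame of rail_stop between -0.004 and 0.004 m and z of stamp_b in the frame of rail_stop between -0.004 and 0.004 m and z of stamp_c in the frame of rail_stop between -0.004 and 0.004 m and z of stamp_d in the frame of rail_stop between -0.004 and 0.004 m), for 0.2 s.
2. the keeper is swung across behind the last stamp (value of joint keeper above 1.4 rad), for 0.2 s.
At the end, for the whole second after the job is handed in: All four stamps stand flat in the channel, at rest, each within 4 mm of its home place (front stamp against the stop, no gaps in the row), and the keeper is within about 10 degrees of square across the channel (over 1.40 rad), at rest (all of step 1 and value of joint keeper above 1.4 rad and linear speed of each of stamp_a, stamp_b, stamp_c, stamp_d below 0.01 m/s and angle between each of stamp_a, stamp_b, stamp_c, stamp_d's own z axis and vertical below 0.06 rad and velocity of joint keeper between -0.05 and 0.05 rad/s); the robot touches nothing.
It fails at once if a stamp of the row is lifted more than 8 mm off the channel floor (z of any of stamp_a, stamp_b, stamp_c, stamp_d in the frame of rail_stop above 0.008 m).
It fails at once if a stamp of the row is tipped by more than about 17 degrees (angle between any of stamp_a, stamp_b, stamp_c, stamp_d's own z axis and vertical above 0.3 rad).
It fails at once if the fingers press (over 1 N) on one of the three front stamps (contact force between the fingers and stamp_a above 1 N or contact force between the fingers and stamp_b above 1 N or contact force between the fingers and stamp_c above 1 N).
It fails at once if a bystander is moved by more than 15 mm (distance of any of spare_stamp, spray_can, paint_jar, black_case from where it was at the start of the episode above 0.015 m).
It also fails if it takes over 46 s, if anything falls off the work surface, if the arm or the gripper's body presses on something with over 40 N, if the wrist force passes 120 N, or if a joint passes its speed limit or range.

## Robot

A 6-joint arm with a two-finger parallel gripper is mounted at the origin on the work surface. World frame = base frame: x ahead of the robot, y to its left, z up, the work surface at z = 0. Lengths are in m, angles in rad, forces in N, time in s.
With the tool pointing down it reaches from about 0.35 to 0.775 m from the base axis. Payload 5.5 kg.
Tool frame: the origin (TCP) lies midway between the tips of the shut fingers; the grasp point (between the pads) lies 19 mm behind it; z points along the fingers, y is the line along which they close (so a half turn about z gives the same grasp; the last joint's range is limited). The gripper opens to 85 mm and grips with 20 to 120 N. Pads are 22 mm wide; open, the fingers measure 114 mm over their backs; the gripper's body (76 mm by 85 mm) begins 54 mm behind the grasp point. The pads swing forward as they close: fully open they stand 13 mm farther back than shut.
Start: joints at [1.031, 0.313, 0.046, 1.304, 0, 1.431], TCP at [0.224, 0.53, 0.231] pointing down, gripper open.
Joint ranges: [-2.76, 2.76], [-0.86, 1.69], [-1.03, 1.26], [-2.2, 2.34], [-1.47, 1.5], [-3.14, 3.14]. Speed limits (rad/s): [2.57, 2.57, 3.14, 3.14, 3.14, 3.14].

## Interface

Orientations are given as a unit quaternion [w, x, y, z].
In Python, from workcell import env gives the robot as it stands. The module is installed in compiled form; this text tells all that it offers.
- The arm moves only by the tool servo_tool, never from a script. Its argument "increments" is a list of rows, each an object of numbers: "grip": the closure, from 0 (fully open) to 1 (shut); "x", "y", "z": the shift along the tool's x, y, z in mm; "roll": the turn about the tool's z in degrees. In form: [{"grip": .., "x": .., "y": .., "z": .., "roll": ..}, ...]. A call has 1 to 5 rows; each row shifts and turns the commanded pose from where the row before left it, along the tool's axes as they then stand; what a row does not reach is not made up. A row lasts 1/12 s, in which the tool goes at most 41.7 mm and 7.16 degrees, less where a joint would pass 70% of its speed; a pose out of reach is approached as far as the arm can. A call is refused whole if a number of a shift passes 41.7 or a number of a turn 7.16, either way. A call with a gripper value outside its range is refused whole. The fingers move at their own pace and stop on an object; "grip_force" is the grip in N (left out, the last holds). Time passes only in rows, so rows that do not move let the fingers close. It gives the time, the measured TCP pose, the force, the opening and the grip force at its end, in the units of the state.
- env.get_state(): the state, without advancing time (a new reading comes with each control period).
- env.read_camera(name): name is "scene" or "top"; returns the picture (480x640x3 uint8, red, green, blue); there is no depth.
- env.get_calibration(name): a dict with "vertical_fov" (degrees; the focal length in pixels is half the picture's height over the tangent of half this angle, whatever the lens; pixels are square), "cx", "cy" (the principal point, pixels), "k1" (the pictures are not rectified: a ray, as slopes to the right and down, at radius r is drawn at 1 + k1 r^2 times it, then the intrinsics apply), "rvec" (rotation vector, rad) and "tvec" (3), from world to camera coordinates, as OpenCV has them. Camera axes: x right, y down, z forward; pixel columns grow to the right and rows downward; lengths in m; the calibration is good to about 2 mm. A picture is of the moment at which its call begins. get_calibration takes no time and is no camera call.
- env.hand_in(): hands the job in; it is judged then, once.
The state is a dict: "clock": time; "joint_pos": joint angles; "qvel": joint speeds; "tau": joint torques, N m; "tcp_pos": TCP position; "orientation": TCP orientation; "wrist_force": force on the tool from outside, world axes, zero at the start; "ft_torque": the same for the moment, N m; "finger_gap": finger opening in m; "grip_force": force on a finger pad.
Only numpy, scipy, OpenCV 4.12 (cv2) and the standard library are available. Lean on these libraries where they do the work, as an engineer would, in place of code of your own. Each camera call takes 0.05 s, during which the arm holds its last target. There are 200 camera calls.

## Working session

There is one attempt and no reset: what is moved stays moved. The work goes in short steps, Python scripts to look and compute and a tool call to move; the robot and the scene stay as the last step left them, time stands still between calls to the robot, and variables do not carry over. Pictures are saved under pics/ and viewed, at most 10 in all, crops included, and the job is handed in when it is done.

Besides the shell and the picture viewer there is one more tool, called as name([rows], argument=value, ...), one row to a line, values as JSON. servo_tool: Moves the arm, as the interface text tells. Its arguments: {"type":"object","properties":{"increments":{"type":"array"},"grip_force":{"type":"number"}},"required":["increments"]}

```bash
mkdir -p pics; python3 - <<'E'
from workcell import env
import cv2
for n in("scene","top"):
    cv2.imwrite(f"pics/{n}0.png",cv2.cvtColor(env.read_camera(n),cv2.COLOR_RGB2BGR)); print(env.get_calibration(n))
print(env.get_state())
E
```

```text
{'vertical_fov': 48.31894928192685, 'cx': 316.37132045537084, 'cy': 248.1434199497935, 'k1': 0.05050305121143639, 'rvec': array([ 2.14924254,  1.05172379, -0.46623786]), 'tvec': array([-0.29715587, -0.25996047,  1.51914774])}
{'vertical_fov': 55.92717996453968, 'cx': 318.1836211092049, 'cy': 241.93245378000685, 'k1': -0.09059377065866553, 'rvec': array([ 2.18091255, -2.16047805,  0.1755238 ]), 'tvec': array([-0.02583187,  0.5317585 ,  0.82671376])}
{'clock': 0.1, 'joint_pos': array([ 1.03139345e+00,  3.13896633e-01,  4.50945709e-02,  1.30362777e+00,
       -2.88070816e-05,  1.43122755e+00]), 'qvel': array([ 6.64414856e-05, -1.67888497e-03,  2.19231790e-03,  6.35599478e-04,
        3.98076823e-05, -7.67891744e-04]), 'tau': array([ 2.90322081e-03, -4.81725204e+01,  2.99244708e+01,  1.28070338e-02,
       -1.04994272e-04,  2.15497823e-05]), 'tcp_pos': array([0.22358567, 0.52924214, 0.23051518]), 'orientation': array([-2.58398906e-04,  1.98587957e-01,  9.80082729e-01, -7.74933322e-04]), 'wrist_force': array([ 0.0986336 , -0.21958116, -0.06890963]), 'ft_torque': array([-0.03679132,  0.01827288,  0.04180189]), 'grip_force': 0.0, 'finger_gap': 0.08539300586202742}
```

View pics/top0.png

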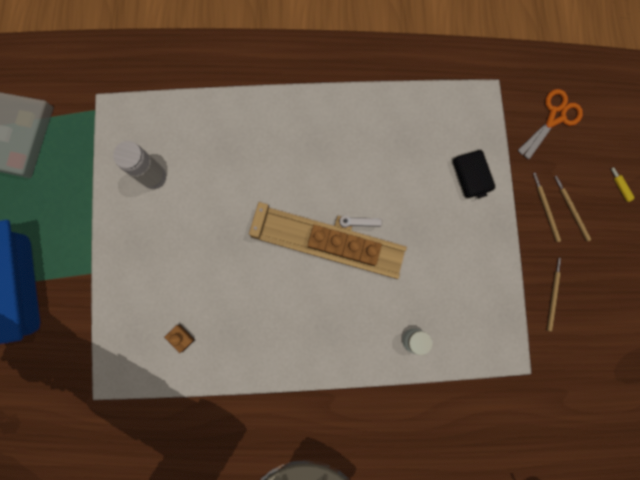

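View pics/scene0.png

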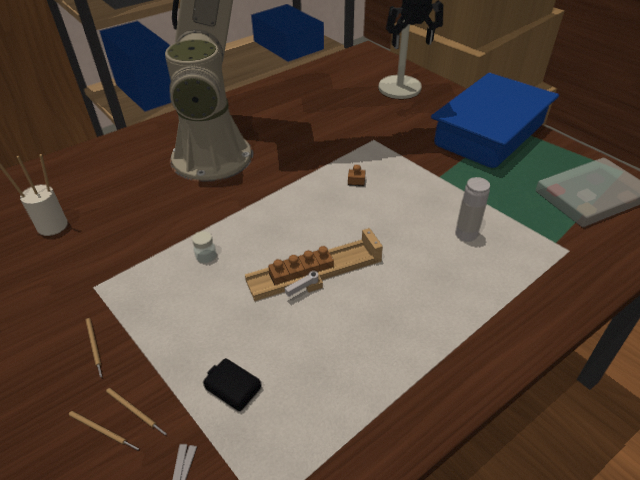

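Top view: rail with its stop block at about (259,220) and open end at about (403,262). The four stamps are at (318..373, 235..251), the keeper pivot at (345,221) and the tip at (381,223). The bystanders are all well away from the rail: can (143,168), spare stamp (179,338), jar (417,341) and case (474,174). The scene view agrees. Next I'll measure.

```bash
cat > h.py <<'E'
import numpy as np, cv2
from workcell import env
def rays(n,px):
    c=env.get_calibration(n); f=240/np.tan(np.radians(c["vertical_fov"]/2))
    d=(np.atleast_2d(px)-[c["cx"],c["cy"]])/f
    u=d.copy()
    for _ in range(20): u=d/(1+c["k1"]*(u**2).sum(1,keepdims=True))
    R=cv2.Rodrigues(c["rvec"])[0]
    return -R.T@c["tvec"], np.c_[u,np.ones(len(u))]@R
def plane(n,px,z):
    o,d=rays(n,px); return o+d*((z-o[2])/d[:,2])[:,None]
def project(n,P):
    c=env.get_calibration(n); f=240/np.tan(np.radians(c["vertical_fov"]/2))
    Q=np.atleast_2d(P)@cv2.Rodrigues(c["rvec"])[0].T+c["tvec"]; u=Q[:,:2]/Q[:,2:]
    return u*(1+c["k1"]*(u**2).sum(1,keepdims=True))*f+[c["cx"],c["cy"]]
E
python3 - <<'E'
from h import *
im=cv2.imread("pics/top0.png"); hsv=cv2.cvtColor(im,cv2.COLOR_BGR2HSV)
for p in [(285,232),(395,262),(259,220),(318,236),(362,222),(300,180),(320,223)]: print(p,hsv[p[1],p[0]])
a=cv2.resize(im[190:290,235:415],None,fx=4.4,fy=4.4,interpolation=cv2.INTER_CUBIC); cv2.imwrite("pics/topcrop.png",a)
im=cv2.imread("pics/scene0.png")
a=cv2.resize(im[220:310,235:395],None,fx=5,fy=5,interpolation=cv2.INTER_CUBIC); cv2.imwrite("pics/scenecrop.png",a)
E
```

```text
(285, 232) [ 18 121 147]
(395, 262) [ 18 121 147]
(259, 220) [ 18 119 157]
(318, 236) [ 15 163 128]
(362, 222) [ 13  19 165]
(300, 180) [ 17  31 156]
(320, 223) [ 18 113 153]
```

View pics/topcrop.png

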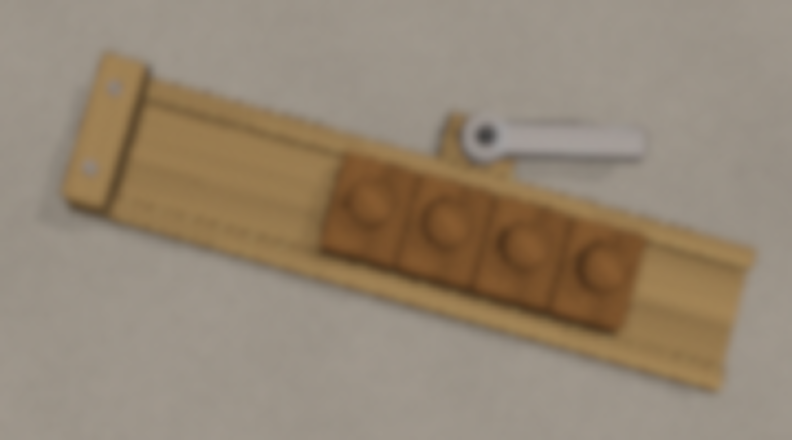

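View pics/scenecrop.png

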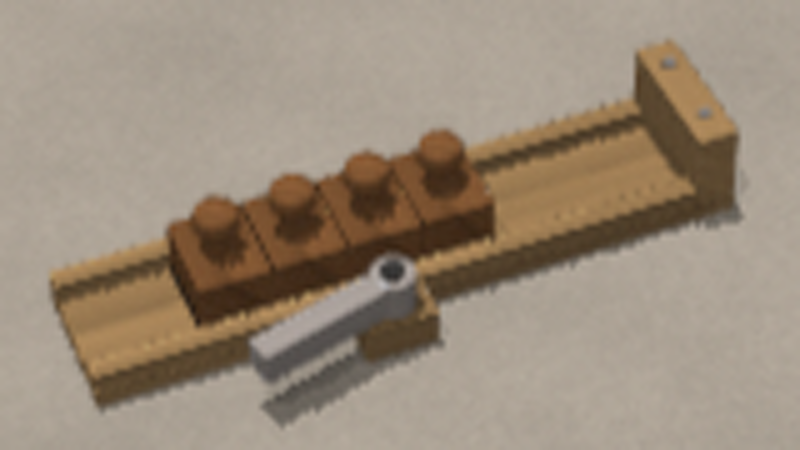

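The crop shows the stop top corners at (107,54), (148,70) and (66,198). The fence's open-end corners are at (754,252) and (720,388), the pivot at (486,135) and the keeper tip at (645,143). Next I'll convert these to world positions.

```bash
python3 - <<'E'
from h import *
np.set_printoptions(precision=4,suppress=True)
T=lambda p:(np.array(p,float)+.5)/4.4-.5+[235,190]
S=lambda p:(np.array(p,float)+.5)/5-.5+[235,220]
f=plane("top",T([(754,252),(720,388),(160,88),(112,216)]),.02)[:,:2]
print("fence",f, np.linalg.norm(f[0]-f[1]))
d1=f[2]-f[0]; d2=f[3]-f[1]; d1/=np.linalg.norm(d1); d2/=np.linalg.norm(d2)
print("angles",np.degrees(np.arctan2(d1[1],d1[0])),np.degrees(np.arctan2(d2[1],d2[0])))
x=d1+d2; x/=np.linalg.norm(x); y=np.array([-x[1],x[0]])
end=(f[0]+f[1])/2; c=(f.mean(0)@y)*y
st=plane("top",T([(107,54),(148,70),(66,198)]),.05)[:,:2]
print("stop along", (st-end)@x, "lat",(st-f.mean(0))@y)
ends=plane("scene",S([(52,275),(98,400)]),[.02]*1)[:,:2]; print("scene end",ends, plane("scene",S([(668,42),(638,52),(737,130)]),.05)[:,:2])
k=plane("top",T([(486,135),(645,143)]),.04)[:,:2]; ks=plane("scene",S([(392,270),(256,355)]),.04)[:,:2]
print("piv/tip",k,ks)
stop=c+x*(end@x+.28)
print("stop0",stop,"x",x)
for q in (k,ks): print("rail frame",(q-stop)@x,(q-stop)@y)
sc=plane("scene",S([(52,275),(98,375)]),.02)[:,:2]; print("scene end in rail",(sc-stop)@x,(sc-stop)@y)
ss=plane("scene",S([(638,52),(705,140)]),.05)[:,:2]; print("scene stop inner in rail",(ss-stop)@x,(ss-stop)@y)
for kn in (T([(603,262),(368,197)]),): q=plane("top",kn,.065)[:,:2]; print("knob d,a",(q-stop)@x,(q-stop)@y)
q=plane("scene",S([(216,210),(440,145)]),.065)[:,:2]; print("knob scene",(q-stop)@x,(q-stop)@y)
E
```

```text
fence [[ 0.5261 -0.193 ]
 [ 0.4656 -0.1769]
 [ 0.5963  0.0713]
 [ 0.5388  0.0912]] 0.06254904003950312
angles 75.11343934784993 74.72936011154742
stop along [0.2959 0.277  0.2949] lat [-0.0332 -0.0313  0.0314]
scene end [[ 0.4662 -0.1769]
 [ 0.5384 -0.1995]] [[0.5432 0.1081]
 [0.5399 0.0931]
 [0.6053 0.0936]]
piv/tip [[ 0.5735 -0.0717]
 [ 0.571  -0.1412]] [[ 0.5706 -0.0704]
 [ 0.5739 -0.143 ]]
stop0 [0.5687 0.0854] x [0.2601 0.9656]
rail frame [-0.1504 -0.2182] [-0.0455 -0.0611]
rail frame [-0.1499 -0.2192] [-0.0424 -0.0645]
scene end in rail [-0.2799 -0.2788] [ 0.0307 -0.0318]
scene stop inner in rail [-0.0001  0.0018] [ 0.0298 -0.0333]
knob d,a [-0.2107 -0.1085] [-0.0019 -0.0016]
knob scene [-0.2132 -0.1116] [-0.003  -0.0043]
```

servo_tool([
  {"grip":1,"x":-26.4,"y":-27.3,"z":0,"roll":0},
  {"grip":1,"x":-26.4,"y":-27.3,"z":0,"roll":0},
  {"grip":1,"x":-26.4,"y":-27.3,"z":0,"roll":0},
  {"grip":1,"x":-26.4,"y":-27.3,"z":0,"roll":0},
  {"grip":1,"x":-26.4,"y":-27.3,"z":0,"roll":0},
])

```text
clock: 0.52
tcp_pos: [0.2921, 0.3508, 0.2308]
orientation: [-0.0, 0.198, 0.98, -0.0]
wrist_force: [1.4, 0.3, 1.1]
finger_gap: 0.0257
grip_force: 0.0
```

servo_tool([
  {"grip":1,"x":-26.4,"y":-27.3,"z":0,"roll":0},
  {"grip":1,"x":-26.4,"y":-27.3,"z":0,"roll":0},
  {"grip":1,"x":-26.4,"y":-27.3,"z":0,"roll":0},
  {"grip":1,"x":-26.4,"y":-27.3,"z":0,"roll":0},
  {"grip":1,"x":-26.4,"y":-27.3,"z":0,"roll":0},
])

```text
clock: 0.93
tcp_pos: [0.3607, 0.1737, 0.2312]
orientation: [-0.0, 0.198, 0.98, 0.0]
wrist_force: [0.2, 1.2, -0.5]
finger_gap: 0.0003
grip_force: 0.0
```

servo_tool([
  {"grip":1,"x":-26.4,"y":-27.3,"z":0,"roll":0},
  {"grip":1,"x":-26.4,"y":-27.3,"z":0,"roll":0},
  {"grip":1,"x":-26.4,"y":-27.3,"z":0,"roll":0},
  {"grip":1,"x":-26.4,"y":-27.3,"z":0,"roll":0},
  {"grip":1,"x":-26.4,"y":-27.3,"z":0,"roll":0},
])

```text
clock: 1.35
tcp_pos: [0.4292, -0.0035, 0.2312]
orientation: [-0.0, 0.199, 0.98, 0.0]
wrist_force: [1.9, 0.2, 0.5]
finger_gap: 0.0
grip_force: 0.0
```

servo_tool([
  {"grip":1,"x":-26.4,"y":-27.3,"z":0,"roll":0},
  {"grip":1,"x":-26.4,"y":-27.3,"z":0,"roll":0},
  {"grip":1,"x":-26.4,"y":-27.3,"z":0,"roll":0},
  {"grip":1,"x":-26.4,"y":-27.3,"z":0,"roll":0},
  {"grip":1,"x":-26.4,"y":-27.3,"z":0,"roll":0},
])

```text
clock: 1.77
tcp_pos: [0.4977, -0.1806, 0.2308]
orientation: [-0.0, 0.199, 0.98, 0.0]
wrist_force: [1.5, 1.1, 0.2]
finger_gap: -0.0001
grip_force: 0.0
```

servo_tool([
  {"grip":1,"x":0,"y":0,"z":10,"roll":6.85},
  {"grip":1,"x":0,"y":0,"z":10,"roll":6.85},
  {"grip":1,"x":0,"y":0,"z":10,"roll":6.85},
  {"grip":1,"x":0,"y":0,"z":10,"roll":6.85},
])

```text
clock: 2.1
tcp_pos: [0.4973, -0.1791, 0.1902]
orientation: [-0.001, 0.428, 0.904, 0.0]
wrist_force: [-0.1, 0.1, 0.7]
finger_gap: 0.0001
grip_force: 0.0
```

servo_tool([
  {"grip":1,"x":0,"y":0,"z":10,"roll":6.85},
  {"grip":1,"x":0,"y":0,"z":10,"roll":6.85},
  {"grip":1,"x":0,"y":0,"z":10,"roll":6.85},
  {"grip":1,"x":0,"y":0,"z":10,"roll":6.85},
])

```text
clock: 2.43
tcp_pos: [0.4973, -0.1786, 0.1503]
orientation: [-0.001, 0.63, 0.777, -0.0]
wrist_force: [0.7, 0.0, -0.8]
finger_gap: -0.0002
grip_force: 0.0
```

servo_tool([
  {"grip":1,"x":0,"y":0,"z":10,"roll":6.85},
  {"grip":1,"x":0,"y":0,"z":10,"roll":6.85},
  {"grip":1,"x":0,"y":0,"z":10,"roll":6.85},
  {"grip":1,"x":0,"y":0,"z":10,"roll":6.85},
])

```text
clock: 2.77
tcp_pos: [0.4973, -0.1786, 0.1104]
orientation: [-0.0, 0.796, 0.606, -0.0]
wrist_force: [-0.7, -0.2, 0.2]
finger_gap: -0.0002
grip_force: 0.0
```

```bash
cat >> h.py <<'E'
X=np.array([.2601,.9656]); Y=np.array([-X[1],X[0]]); STOP=np.array([.5687,.0854])
def rail(p): q=np.asarray(p)[...,:2]-STOP; return q@X, q@Y
E
python3 - <<'E'
from h import *
from scipy.spatial.transform import Rotation as R
s=env.get_state(); q=s["orientation"]; m=R.from_quat(q[[1,2,3,0]]).as_matrix()
print(rail(s["tcp_pos"]),s["tcp_pos"],np.degrees(np.arctan2(m[1,0],m[0,0])),np.degrees(np.arctan2(X[1],X[0])),s["joint_pos"])
E
```

```text
(np.float64(-0.2734527314992603), np.float64(0.0003079142608824458)) [ 0.49728015 -0.17855653  0.11035675] 74.55265460544479 74.92427706821049 [-4.96758978e-01  2.93450799e-01 -2.88077478e-01  9.90262363e-01
  6.14080621e-05  1.34364422e+00]
```

servo_tool([
  {"grip":1,"x":0,"y":0,"z":30,"roll":-0.4},
  {"grip":1,"x":0,"y":0,"z":28,"roll":0},
  {"grip":1,"x":0,"y":0,"z":20,"roll":0},
  {"grip":1,"x":0,"y":0,"z":10,"roll":0},
  {"grip":1,"x":0,"y":0,"z":0,"roll":0},
])

```text
clock: 3.18
tcp_pos: [0.4956, -0.1776, 0.0207]
orientation: [-0.002, 0.792, 0.611, -0.001]
wrist_force: [-0.1, 0.1, -0.2]
finger_gap: -0.0003
grip_force: 0.0
```

```bash
python3 - <<'E'
from h import *
a=cv2.cvtColor(env.read_camera("scene"),cv2.COLOR_RGB2BGR)
cv2.imwrite("pics/s2.png",cv2.resize(a[180:310,200:400],None,fx=4,fy=4,interpolation=cv2.INTER_CUBIC))
s=env.get_state();print(rail(s["tcp_pos"]),s["tcp_pos"],s["wrist_force"])
E
```

```text
(np.float64(-0.2732828274430161), np.float64(0.0009138637133453356)) [ 0.49673926 -0.17823488  0.02235099] [ 0.48239428  0.32167454 -0.39329746]
```

View pics/s2.png

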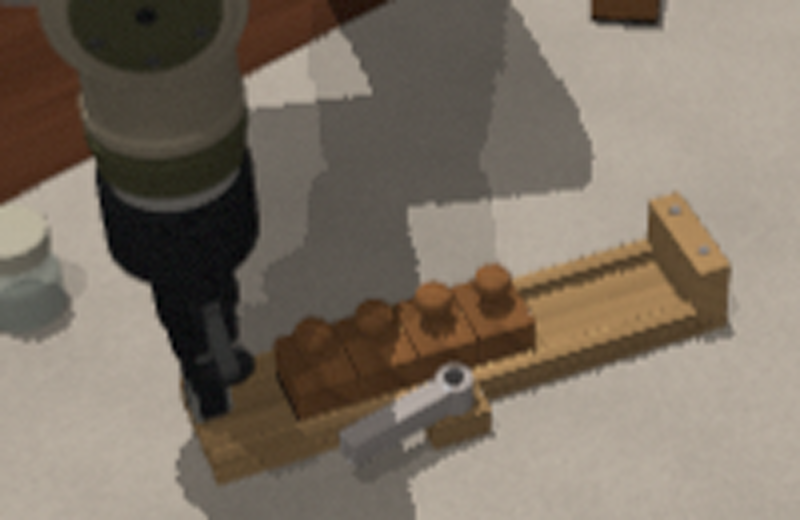

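The fingertips at (210,405) stand centred in the channel behind the row, and the keeper at (345,440) is clear. I'll start pushing.

servo_tool([
  {"grip":1,"x":5,"y":0.3,"z":0,"roll":0},
  {"grip":1,"x":6,"y":0,"z":0,"roll":0},
  {"grip":1,"x":6,"y":0,"z":0,"roll":0},
  {"grip":1,"x":5,"y":0,"z":0,"roll":0},
  {"grip":1,"x":4,"y":0,"z":0,"roll":0},
])

```text
clock: 3.65
tcp_pos: [0.5053, -0.153, 0.0241]
orientation: [0.001, 0.792, 0.611, 0.0]
wrist_force: [0.4, 0.0, 0.4]
finger_gap: -0.0002
grip_force: 0.0
```

servo_tool([
  {"grip":1,"x":4,"y":0,"z":0,"roll":0},
  {"grip":1,"x":4,"y":0,"z":0,"roll":0},
  {"grip":1,"x":4,"y":0,"z":0,"roll":0},
  {"grip":1,"x":4,"y":0,"z":0,"roll":0},
  {"grip":1,"x":4,"y":0,"z":0,"roll":0},
])

```text
clock: 4.07
tcp_pos: [0.5101, -0.1347, 0.0237]
orientation: [0.001, 0.792, 0.611, -0.0]
wrist_force: [-0.9, -3.7, 3.7]
finger_gap: 0.0002
grip_force: 2.1
```

```bash
python3 - <<'E'
from h import *
s=env.get_state();print(s["clock"],rail(s["tcp_pos"]),s["tcp_pos"],s["wrist_force"])
E
```

```text
4.0667 (np.float64(-0.22782546723816652), np.float64(-0.0006432953891225337)) [ 0.51006584 -0.13474781  0.02365508] [-0.87797255 -3.70429876  3.69946361]
```

servo_tool([
  {"grip":1,"x":4,"y":0,"z":0,"roll":0},
  {"grip":1,"x":4,"y":0,"z":0,"roll":0},
  {"grip":1,"x":4,"y":0,"z":0,"roll":0},
  {"grip":1,"x":4,"y":0,"z":0,"roll":0},
  {"grip":1,"x":4,"y":0,"z":0,"roll":0},
])

```text
clock: 4.48
tcp_pos: [0.5149, -0.1148, 0.0234]
orientation: [0.0, 0.792, 0.611, 0.0]
wrist_force: [0.3, -4.8, 3.6]
finger_gap: 0.0002
grip_force: 2.3
```

servo_tool([
  {"grip":1,"x":4,"y":0,"z":0,"roll":0},
  {"grip":1,"x":4,"y":0,"z":0,"roll":0},
  {"grip":1,"x":4,"y":0,"z":0,"roll":0},
  {"grip":1,"x":4,"y":0,"z":0,"roll":0},
  {"grip":1,"x":4,"y":0,"z":0,"roll":0},
])

```text
clock: 4.9
tcp_pos: [0.5198, -0.0953, 0.0233]
orientation: [-0.0, 0.792, 0.611, -0.0]
wrist_force: [-1.2, -5.4, 4.3]
finger_gap: -0.0001
grip_force: 2.5
```

```bash
python3 - <<'E'
from h import *
s=env.get_state();print(s["clock"],rail(s["tcp_pos"]),s["tcp_pos"],s["wrist_force"])
a=cv2.cvtColor(env.read_camera("scene"),cv2.COLOR_RGB2BGR)
cv2.imwrite("pics/s3.png",cv2.resize(a[180:310,200:400],None,fx=4,fy=4,interpolation=cv2.INTER_CUBIC))
E
```

```text
4.9 (np.float64(-0.187195997214869), np.float64(0.00020588594155210673)) [ 0.51981325 -0.09529651  0.02328168] [-1.21604014 -5.37824258  4.33705531]
```

View pics/s3.png

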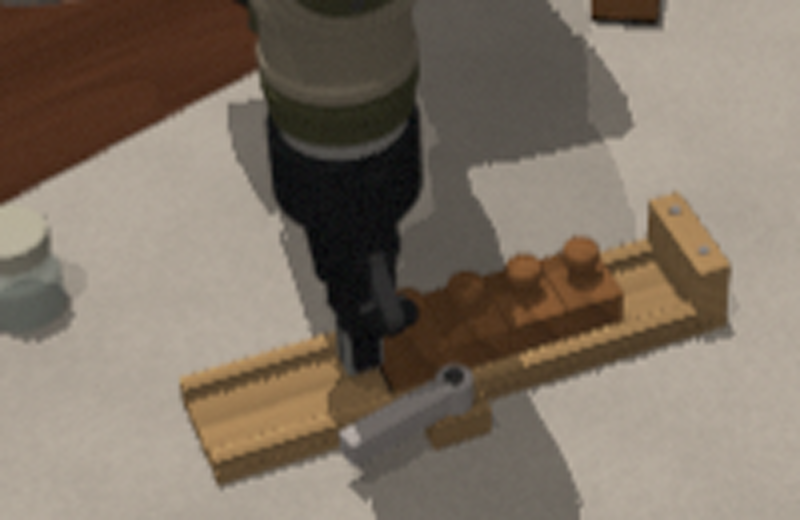

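The row is moving together and level, with the front stamp at (590,290) nearing the stop and the fingers behind the last stamp. Continuing.

servo_tool([
  {"grip":1,"x":4,"y":0,"z":0,"roll":0},
  {"grip":1,"x":4,"y":0,"z":0,"roll":0},
  {"grip":1,"x":4,"y":0,"z":0,"roll":0},
  {"grip":1,"x":4,"y":0,"z":0,"roll":0},
  {"grip":1,"x":4,"y":0,"z":0,"roll":0},
])

```text
clock: 5.37
tcp_pos: [0.525, -0.0759, 0.0232]
orientation: [-0.0, 0.792, 0.611, 0.0]
wrist_force: [0.3, -4.0, 3.0]
finger_gap: -0.0003
grip_force: 2.1
```

servo_tool([
  {"grip":1,"x":3,"y":0,"z":0,"roll":0},
  {"grip":1,"x":3,"y":0,"z":0,"roll":0},
  {"grip":1,"x":3,"y":0,"z":0,"roll":0},
  {"grip":1,"x":2,"y":0,"z":0,"roll":0},
  {"grip":1,"x":2,"y":0,"z":0,"roll":0},
])

```text
clock: 5.78
tcp_pos: [0.5283, -0.0635, 0.0232]
orientation: [0.0, 0.792, 0.611, 0.0]
wrist_force: [0.5, -4.5, 1.0]
finger_gap: 0.0002
grip_force: 1.9
```

```bash
python3 - <<'E'
from h import *
s=env.get_state();print(s["clock"],rail(s["tcp_pos"]),s["tcp_pos"],s["wrist_force"])
E
```

```text
5.7833 (np.float64(-0.1542510387271874), np.float64(0.0002544338656716744)) [ 0.52833505 -0.06347336  0.02323331] [ 0.52291343 -4.53586253  0.99107791]
```

servo_tool([
  {"grip":1,"x":1.5,"y":0,"z":0,"roll":0},
  {"grip":1,"x":1.5,"y":0,"z":0,"roll":0},
  {"grip":1,"x":1,"y":0,"z":0,"roll":0},
  {"grip":1,"x":1,"y":0,"z":0,"roll":0},
  {"grip":1,"x":0,"y":0,"z":0,"roll":0},
])

```text
clock: 6.2
tcp_pos: [0.5296, -0.0587, 0.0233]
orientation: [-0.0, 0.792, 0.611, 0.0]
wrist_force: [1.3, -3.0, 0.5]
finger_gap: -0.0
grip_force: 1.4
```

servo_tool([
  {"grip":1,"x":1,"y":0,"z":0,"roll":0},
  {"grip":1,"x":1,"y":0,"z":0,"roll":0},
  {"grip":1,"x":0,"y":0,"z":0,"roll":0},
])

```text
clock: 6.45
tcp_pos: [0.5297, -0.0581, 0.0233]
orientation: [0.001, 0.792, 0.61, -0.001]
wrist_force: [-0.1, -8.0, 0.6]
finger_gap: -0.0
grip_force: 3.9
```

```bash
python3 - <<'E'
from h import *
s=env.get_state();print(s["clock"],rail(s["tcp_pos"]),s["tcp_pos"],s["wrist_force"])
E
```

```text
6.45 (np.float64(-0.1487310139588878), np.float64(0.0002814860149258646)) [ 0.52974464 -0.05813638  0.02330452] [-0.14230088 -7.97759281  0.63309984]
```

servo_tool([
  {"grip":1,"x":1,"y":0,"z":0,"roll":0},
  {"grip":1,"x":1,"y":0,"z":0,"roll":0},
  {"grip":1,"x":1,"y":0,"z":0,"roll":0},
  {"grip":1,"x":0,"y":0,"z":0,"roll":0},
  {"grip":1,"x":0,"y":0,"z":0,"roll":0},
])

```text
clock: 6.87
tcp_pos: [0.5297, -0.0581, 0.0234]
orientation: [0.002, 0.793, 0.61, -0.003]
wrist_force: [-3.2, -17.2, 1.8]
finger_gap: -0.0001
grip_force: 8.8
```

```bash
python3 - <<'E'
from h import *
s=env.get_state();print(s["clock"],rail(s["tcp_pos"]),s["tcp_pos"],s["wrist_force"])
a=cv2.cvtColor(env.read_camera("scene"),cv2.COLOR_RGB2BGR)
cv2.imwrite("pics/s4.png",cv2.resize(a[180:310,200:400],None,fx=4,fy=4,interpolation=cv2.INTER_CUBIC))
E
```

```text
6.8667 (np.float64(-0.14865939259308067), np.float64(0.00031555027476574493)) [ 0.52973037 -0.05805836  0.02335372] [ -3.24843232 -17.20079333   1.79142397]
```

View pics/s4.png

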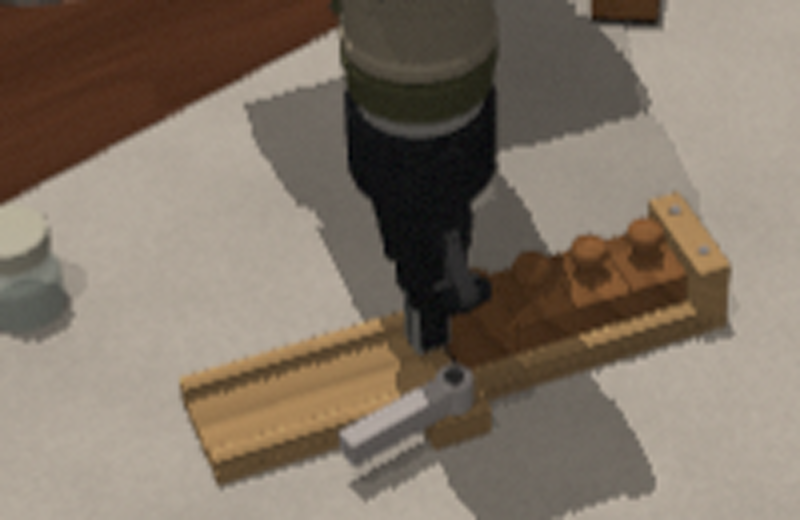

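The row is home: the front stamp touches the stop at (690,270), the push force rises to 17 N and nothing moves any more. I'll back off and go over to the outer side of the keeper.

servo_tool([
  {"grip":1,"x":-4,"y":0,"z":0,"roll":0},
  {"grip":1,"x":-10,"y":0,"z":0,"roll":0},
  {"grip":1,"x":-20,"y":0,"z":0,"roll":0},
  {"grip":1,"x":-16,"y":0,"z":0,"roll":0},
  {"grip":1,"x":0,"y":0,"z":-20,"roll":0},
])

```text
clock: 7.33
tcp_pos: [0.5141, -0.1028, 0.0399]
orientation: [-0.004, 0.792, 0.61, -0.002]
wrist_force: [-0.8, 1.0, 0.2]
finger_gap: -0.0003
grip_force: 0.0
```

servo_tool([
  {"grip":1,"x":0,"y":0,"z":-35,"roll":0},
  {"grip":1,"x":0,"y":0,"z":-35,"roll":0},
  {"grip":1,"x":0,"y":30,"z":0,"roll":0},
  {"grip":1,"x":0,"y":35,"z":0,"roll":0},
  {"grip":1,"x":0,"y":30,"z":0,"roll":0},
])

```text
clock: 7.75
tcp_pos: [0.6113, -0.1264, 0.1145]
orientation: [0.0, 0.792, 0.611, 0.001]
wrist_force: [1.2, -0.1, -0.4]
finger_gap: 0.0002
grip_force: 0.0
```

```bash
python3 - <<'E'
from h import *
from scipy.spatial.transform import Rotation as R
s=env.get_state();print(s["clock"],rail(s["tcp_pos"]),s["tcp_pos"],s["wrist_force"])
q=s["orientation"]; m=R.from_quat(q[[1,2,3,0]]).as_matrix(); print(np.degrees(np.arctan2(m[1,0],m[0,0])),q)
h=np.array([.0125,.0145])
for t in [-.45,-.27,0,.3,.6,.9,1.2,1.4,np.pi/2]:
    u=np.array([-np.cos(t),np.sin(t)]); n=np.array([np.sin(t),np.cos(t)])
    print(t,np.round(1e3*(np.array([-.149,-.044])+.052*u-(.007+h@abs(n))*n),1))
E
```

```text
7.75 (np.float64(-0.19340447792037552), np.float64(-0.09622655982837847)) [ 0.61131035 -0.1263724   0.11446488] [ 1.24468999 -0.06674949 -0.39902286]
75.32965468852676 [1.35043686e-04 7.91598648e-01 6.11040131e-01 1.23338749e-03]
-0.45 [-184.7  -89.6]
-0.27 [-192.6  -81.3]
0 [-201.   -65.5]
0.3 [-205.9  -52.1]
0.6 [-206.6  -36.1]
0.9 [-201.5  -19.3]
1.2 [-190.1   -4.2]
1.4 [-179.3    3.5]
1.5707963267948966 [-168.5    8. ]
```

servo_tool([
  {"grip":1,"x":0,"y":0,"z":35,"roll":0.4},
  {"grip":1,"x":0,"y":0,"z":30,"roll":0},
  {"grip":1,"x":0,"y":0,"z":15,"roll":0},
  {"grip":1,"x":0,"y":0,"z":7,"roll":0},
  {"grip":1,"x":0,"y":0,"z":0,"roll":0},
])

```text
clock: 8.17
tcp_pos: [0.6077, -0.1254, 0.0237]
orientation: [-0.003, 0.794, 0.608, -0.001]
wrist_force: [-0.1, 0.8, 0.0]
finger_gap: -0.0002
grip_force: 0.0
```

servo_tool([
  {"grip":1,"x":-1,"y":-6,"z":0,"roll":0},
  {"grip":1,"x":-1,"y":-6,"z":0,"roll":0},
  {"grip":1,"x":-1.5,"y":-6,"z":0,"roll":0},
  {"grip":1,"x":-2,"y":-6,"z":0,"roll":0},
  {"grip":1,"x":-2,"y":-6,"z":0,"roll":0},
])

```text
clock: 8.58
tcp_pos: [0.5792, -0.1261, 0.0276]
orientation: [0.001, 0.794, 0.608, 0.001]
wrist_force: [1.6, 0.6, -0.2]
finger_gap: -0.0003
grip_force: 0.6
```

```bash
python3 - <<'E'
from h import *
s=env.get_state();print(s["clock"],rail(s["tcp_pos"]),s["tcp_pos"],s["wrist_force"])
a=cv2.cvtColor(env.read_camera("scene"),cv2.COLOR_RGB2BGR)
cv2.imwrite("pics/s5.png",cv2.resize(a[180:310,200:400],None,fx=4,fy=4,interpolation=cv2.INTER_CUBIC))
E
```

```text
8.5833 (np.float64(-0.20146039531672916), np.float64(-0.06511969970270125)) [ 0.57917936 -0.12606031  0.02759491] [ 1.57277438  0.64376734 -0.21758797]
```

View pics/s5.png

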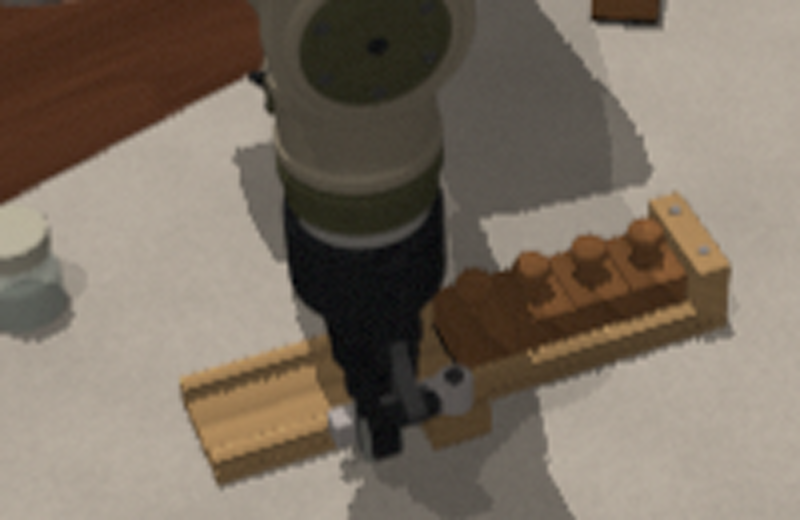

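The keeper is now about parallel to the rail, with its tip at (342,428) and the fingers on its outer side, and the row is still home. I'll carry on round the arc.

servo_tool([
  {"grip":1,"x":-1.5,"y":-4.5,"z":0,"roll":0},
  {"grip":1,"x":-1.5,"y":-4.5,"z":0,"roll":0},
  {"grip":1,"x":-1.5,"y":-4.5,"z":0,"roll":0},
  {"grip":1,"x":0,"y":-5.5,"z":0,"roll":0},
  {"grip":1,"x":0,"y":-5.5,"z":0,"roll":0},
])

```text
clock: 9.05
tcp_pos: [0.5537, -0.124, 0.0263]
orientation: [0.0, 0.794, 0.608, 0.0]
wrist_force: [1.5, 0.6, -0.2]
finger_gap: 0.0
grip_force: 0.6
```

servo_tool([
  {"grip":1,"x":0,"y":-5,"z":0,"roll":0},
  {"grip":1,"x":1.2,"y":-4.2,"z":0,"roll":0},
  {"grip":1,"x":1.2,"y":-4.2,"z":0,"roll":0},
  {"grip":1,"x":1.3,"y":-4.2,"z":0,"roll":0},
  {"grip":1,"x":1.3,"y":-4.2,"z":0,"roll":0},
])

```text
clock: 9.47
tcp_pos: [0.534, -0.1132, 0.0263]
orientation: [0.0, 0.794, 0.608, -0.0]
wrist_force: [0.6, 0.1, 0.2]
finger_gap: 0.0003
grip_force: 0.5
```

```bash
python3 - <<'E'
from h import *
s=env.get_state();print(s["clock"],rail(s["tcp_pos"]),s["tcp_pos"],s["wrist_force"],s["ft_torque"])
E
```

```text
9.4667 (np.float64(-0.20075743715055513), np.float64(-0.01818346262056086)) [ 0.53404217 -0.11317388  0.02627357] [0.60656822 0.06347343 0.22402493] [-0.07135467 -0.1799241   0.00394367]
```

servo_tool([
  {"grip":1,"x":2.7,"y":-3.7,"z":0,"roll":0},
  {"grip":1,"x":2.7,"y":-3.7,"z":0,"roll":0},
  {"grip":1,"x":2.7,"y":-3.5,"z":0,"roll":0},
  {"grip":1,"x":2.7,"y":-3.3,"z":0,"roll":0},
  {"grip":1,"x":3.3,"y":-2.5,"z":0,"roll":0},
])

```text
clock: 9.88
tcp_pos: [0.5216, -0.0951, 0.0263]
orientation: [-0.0, 0.794, 0.608, -0.0]
wrist_force: [2.2, -0.5, -0.6]
finger_gap: -0.0001
grip_force: 0.5
```

servo_tool([
  {"grip":1,"x":3.5,"y":-2.5,"z":0,"roll":0},
  {"grip":1,"x":3.5,"y":-2.5,"z":0,"roll":0},
  {"grip":1,"x":3,"y":-1.5,"z":0,"roll":0},
  {"grip":1,"x":2.5,"y":-1,"z":0,"roll":0},
  {"grip":1,"x":2,"y":-0.5,"z":0,"roll":0},
])

```text
clock: 10.3
tcp_pos: [0.5179, -0.079, 0.0262]
orientation: [-0.0, 0.794, 0.608, -0.0]
wrist_force: [0.1, -1.8, -0.7]
finger_gap: 0.0001
grip_force: 0.4
```

```bash
python3 - <<'E'
from h import *
s=env.get_state();print(s["clock"],rail(s["tcp_pos"]),s["tcp_pos"],s["wrist_force"],s["ft_torque"])
E
```

```text
10.3 (np.float64(-0.17192992211439523), np.float64(0.006316015114926322)) [ 0.51788408 -0.07896692  0.02623939] [ 0.0873584  -1.82991365 -0.67412138] [-0.20019077 -0.09074781 -0.03021089]
```

Now creep onto the hard stop and watch the force.

servo_tool([
  {"grip":1,"x":1.5,"y":0,"z":0,"roll":0},
  {"grip":1,"x":1,"y":0,"z":0,"roll":0},
  {"grip":1,"x":1,"y":0,"z":0,"roll":0},
  {"grip":1,"x":0.5,"y":0,"z":0,"roll":0},
  {"grip":1,"x":0,"y":0,"z":0,"roll":0},
])

```text
clock: 10.72
tcp_pos: [0.5185, -0.0758, 0.0261]
orientation: [-0.0, 0.794, 0.608, -0.001]
wrist_force: [-1.9, -3.4, 0.5]
finger_gap: -0.0002
grip_force: 1.5
```

servo_tool([
  {"grip":1,"x":0.5,"y":0,"z":0,"roll":0},
  {"grip":1,"x":0.5,"y":0,"z":0,"roll":0},
  {"grip":1,"x":0.5,"y":0,"z":0,"roll":0},
  {"grip":1,"x":0.5,"y":0,"z":0,"roll":0},
  {"grip":1,"x":0,"y":0,"z":0,"roll":0},
])

```text
clock: 11.13
tcp_pos: [0.5186, -0.0756, 0.0262]
orientation: [0.001, 0.794, 0.607, -0.002]
wrist_force: [-4.5, -7.7, 0.6]
finger_gap: 0.0
grip_force: 4.8
```

```bash
python3 - <<'E'
from h import *
s=env.get_state();print(s["clock"],rail(s["tcp_pos"]),s["tcp_pos"],s["wrist_force"],s["ft_torque"])
E
```

```text
11.1333 (np.float64(-0.16846786782030554), np.float64(0.006527733698266029)) [ 0.5185801  -0.07556902  0.02615955] [-4.4649839  -7.73627702  0.56713525] [-1.75478894  0.89141271  0.03226621]
```

servo_tool([
  {"grip":1,"x":-2,"y":0,"z":0,"roll":0},
  {"grip":1,"x":-6,"y":0,"z":0,"roll":0},
  {"grip":1,"x":-15,"y":0,"z":0,"roll":0},
  {"grip":1,"x":-20,"y":0,"z":0,"roll":0},
  {"grip":1,"x":0,"y":0,"z":-20,"roll":0},
])

```text
clock: 11.55
tcp_pos: [0.506, -0.1163, 0.0436]
orientation: [-0.002, 0.794, 0.607, -0.001]
wrist_force: [0.2, 0.7, -0.6]
finger_gap: 0.0
grip_force: 0.0
```

servo_tool([
  {"grip":1,"x":0,"y":0,"z":-38,"roll":0},
  {"grip":1,"x":0,"y":0,"z":-38,"roll":0},
  {"grip":1,"x":-30,"y":0,"z":-30,"roll":0},
  {"grip":1,"x":-38,"y":0,"z":-10,"roll":0},
  {"grip":1,"x":-38,"y":0,"z":0,"roll":0},
])

```text
clock: 11.97
tcp_pos: [0.4834, -0.2186, 0.1661]
orientation: [0.004, 0.793, 0.609, 0.002]
wrist_force: [1.2, -0.4, -0.1]
finger_gap: 0.0002
grip_force: 0.0
```

servo_tool([
  {"grip":1,"x":-30,"y":0,"z":0,"roll":0},
  {"grip":1,"x":-20,"y":0,"z":0,"roll":0},
  {"grip":1,"x":0,"y":0,"z":0,"roll":0},
  {"grip":1,"x":0,"y":0,"z":0,"roll":0},
])

```text
clock: 12.3
tcp_pos: [0.4678, -0.2661, 0.1617]
orientation: [-0.0, 0.795, 0.607, 0.001]
wrist_force: [-0.6, 0.0, 0.1]
finger_gap: -0.0
grip_force: 0.0
```

```bash
python3 - <<'E'
from h import *
s=env.get_state();print(s["clock"],rail(s["tcp_pos"]),s["tcp_pos"],s["wrist_force"])
a=cv2.cvtColor(env.read_camera("scene"),cv2.COLOR_RGB2BGR)
b=cv2.cvtColor(env.read_camera("top"),cv2.COLOR_RGB2BGR)
a=cv2.resize(a[215:310,235:395],(600,356),interpolation=cv2.INTER_CUBIC); b=cv2.resize(b[195:285,240:410],(600,240)[:1]+(318,),interpolation=cv2.INTER_CUBIC)
cv2.imwrite("pics/fin.png",cv2.resize(np.vstack([a,b]),None,fx=.88,fy=.88))
E
```

```text
12.3 (np.float64(-0.3656469961689489), np.float64(0.0060013760677854995)) [ 0.46780386 -0.26609535  0.16168827] [-0.58980493  0.04621507  0.11516132]
```

View pics/fin.png

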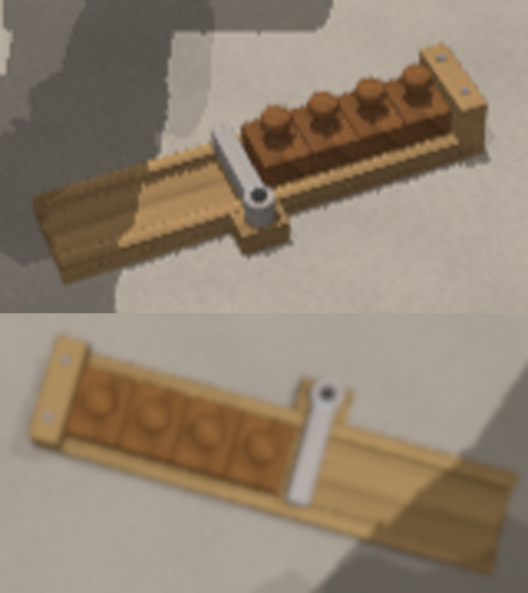

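The row is tight against the stop with no gaps. The keeper lies square across the channel from (327,393) to (300,500), and the arm is clear.

```bash
python3 -c "
from workcell import env
print(env.hand_in())"
```

```text
the job is handed in; nothing more can be done
None
```

The four stamps are pushed home against the stop with no gaps, the keeper is swung square across behind the last one, the arm is clear, and the job was handed in at about 12.5 s on the robot's clock (no verdict was returned).

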